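# Open the flux bottle's push-and-turn safety cap

## Task

Open the amber flux bottle: push its red safety cap straight down against the spring until it bottoms, pressing no harder than it takes, and keep it down while you turn it anticlockwise (seen from above) until it comes free. Lift the cap off and set it down gently, grip bar up, with its whole rim on the grey slate offcut; let go of it and leave everything else where it lies.

Things in the scene. Friction and masses are not known exactly. Their poses are not given: they have to be found in the camera images.
- cap: red push-and-turn safety cap, about 90 g: round skirt 56 mm in diameter, 34.5 mm tall to its flat top, with a raised black grip bar across the top. Origin: centre of the rim's underside; z up, x along the bar. At the start it is locked on the bottle, origin 90 mm above the bottle's origin, its x along the bottle's x. A half turn looks and works the same.
- cap_bar (a point): centre of the cap's grip bar: 48 mm long (cap's x), 14 mm wide (cap's y), 26 mm tall, so 34.5 to 60.5 mm above the cap's origin; this point is 47.5 mm above it.
- cap_seat (a point): point on the bottle's axis where the cap's rim rests when locked, 90 mm above the bottle's origin. The cap turns only after being pushed down 2.5 to 10.5 mm from here (differs from bottle to bottle, cannot be seen); it bottoms hard 1.5 mm later. Spring: about 8 N to start, 0.6 N more per mm, 10 to 16 N when bottomed, so an 18 N push surely bottoms it. Over 40 N between cap and bottle breaks it.
- cap_release (a point): point on the bottle's axis, 95 mm above its origin, to which the spring raises the cap's origin once it is turned free. Pressed down, the cap turns anticlockwise seen from above (not clockwise); it is free to lift from 0.8 to 1.2 rad of turn, with a hard stop at about 1.25 rad. Then it lifts off straight up, clear of the neck after 35 mm of rise.
- bottle: amber glass flux bottle, 88 mm in diameter with a white label, shoulder at 74 mm, in a grey steel cradle (116 x 116 mm plate) bolted to the bench, so it does not move. Origin: centre of the plate's underside, on the bench; z up. Under the cap a neck fitting and a brass sprung pouring valve stay on the bottle, up to 124 mm above the origin.
- slate: loose pewter-grey slate offcut lying flat on the bench, 190 mm (its x) by 150 mm (its y) by 9 mm thick, about 0.65 kg; origin under its centre, top 9 mm above it.
- hook_jar: green glass jar (76 mm diameter, 86 mm tall) with the tops of steel hooks sticking out to 118 mm; origin under its centre. Bystander.
- gauge_block: brass gauge block 35 x 30 x 22 mm; origin under its centre. Bystander.
- nail_bar: dark steel nail bar lying along its own x, about 260 mm long, 24 mm wide, up to 34 mm tall at its heel; origin under its middle. Bystander.
- hammer: hammer lying along its own x; origin under it. Bystander.
- tape_measure: yellow tape measure 70 x 38 x 62 mm; origin under its centre. Bystander.
Things that resemble listed ones, but are neither listed nor needed, are in the scene too. Several things look just like the bottle: the one meant starts farthest to the robot's right. Several things have the shape of the cap; the one meant has the colours described above.

How it is judged:
By the outcome, as a careful person would: the job done as asked, in the order asked, and still so for the second after the job is handed in, with the robot touching nothing.
It also fails if it takes over 72 s, if anything falls off the work surface, if the arm or the gripper's body presses on something with over 40 N, if the wrist force passes 120 N, or if a joint passes its speed limit or range.

## Robot

A 6-joint arm with a two-finger parallel gripper is mounted at the origin on the work surface. World frame = base frame: x ahead of the robot, y to its left, z up, the work surface at z = 0. Lengths are in m, angles in rad, forces in N, time in s.
With the tool pointing down it reaches from about 0.3 to 0.85 m from the base axis. Payload 5.4 kg.
Tool frame: the origin (TCP) lies between the finger pads; the fingertips stand 25 mm ahead of it and the grasp point (between the pads) lies 6 mm ahead of it; z points along the fingers, y is the line along which they close (so a half turn about z gives the same grasp; the last joint's range is limited). The gripper opens to 85 mm and grips with 20 to 120 N. Pads are 22 mm wide; open, the fingers measure 114 mm over their backs; the gripper's body (76 mm by 85 mm) begins 54 mm behind the grasp point. The pads swing forward as they close: fully open they stand 13 mm farther back than shut.
Start: joints at [1.053, 0.158, 1.597, -0, 1.386, -0.21], TCP at [0.174, 0.548, 0.256] pointing down, gripper open.
Joint ranges: [-2.91, 2.91], [-0.94, 2.29], [0.18, 2.7], [-1.29, 4.43], [0.17, 2.64], [-3, 3]. Speed limits (rad/s): [2.57, 2.57, 3.14, 3.14, 3.14, 3.14].

## Interface

Orientations are given as a 3x3 rotation matrix whose columns are the frame's x, y, z axes.
In Python, from plant import robot, effector, kinematics, get_image, camera_params, workorder, readout gives the robot as it stands. Calls block until the motion is done:
- robot.move_to(position, orientation): joint-space move of the TCP to a pose.
- robot.line_to(position, orientation=None, velocity=0.15, until_force=None): straight line of the TCP; orientation=None keeps the orientation; velocity is the mean speed in m/s. With until_force (N) it stops when the force on the tool has changed by that much, and returns True; else False.
- robot.move_j(angles): joint-space move.
- effector.grip(opening, effort=None): finger opening in m; effort is the grip in N (None keeps the last); returns when the fingers have stopped.
- robot.hold(seconds).
- kinematics.solve_ik(position, orientation): joint angles nearest the present ones, or None.
- get_image(name): name is "scene" or "top" or "wrist"; returns the picture (480x640x3 uint8, red, green, blue); there is no depth.
- camera_params(name): a dict with "mtx" (3x3 intrinsics, pixels), "dist" ([k1, k2, p1, p2, k3] as OpenCV has them; the pictures are not rectified), "R" (3x3) and "t" (3): a world point X has camera coordinates R X + t; the wrist camera has in their place "hand_eye" (4x4, takes a point from camera to tool coordinates, whose origin is the TCP and whose axes are the flange's). Camera axes: x right, y down, z forward; pixel columns grow to the right and rows downward; lengths in m; the calibration is good to about 2 mm. A picture is of the moment at which its call begins: read the wrist's pose just before it. camera_params takes no time and is no camera call.
A pose or a line that the arm cannot do raises robot.IKError and nothing moves.
- workorder.finish_job(): hands the job in; it is judged then, once.
Readings, each from a call of its own:
- readout.get_clock(): time.
- readout.get_q(): joint angles.
- readout.get_joint_vel(): joint speeds.
- readout.get_joint_efforts(): joint torques, N m.
- readout.get_tcp_pos(): TCP position.
- readout.get_tool_rot(): TCP orientation.
- readout.get_ft_force(): force on the tool from outside, world axes, zero at the start.
- readout.get_wrist_torque(): the same for the moment, N m.
- readout.get_finger_gap(): finger opening in m.
- readout.get_grip_force(): force on a finger pad.
Only numpy, scipy, OpenCV 4.12 (cv2) and the standard library are available. Lean on these libraries where they do the work, as an engineer would, in place of code of your own. Each camera call takes 0.05 s, during which the arm holds its last target. There are 200 camera calls.

## Working session

There is one attempt and no reset: what is moved stays moved. The work goes in short steps, each a Python script; the robot and the scene stay as the last script left them, time stands still between calls to the robot, and variables do not carry over. Pictures are saved under pics/ and viewed, at most 10 in all, crops included, and the job is handed in when it is done.

```bash
mkdir -p pics; ls
python3 - <<'E'
from plant import *
import cv2
for n in("scene","top"):
    cv2.imwrite(f"pics/{n}0.png",get_image(n)[:,:,::-1]); p=camera_params(n); print(n,p)
print(camera_params("wrist"),readout.get_clock(),readout.get_ft_force())
E
```

```text
pics
scene {'mtx': array([[498.54222007,   0.        , 318.8665361 ],
       [  0.        , 498.54222007, 239.70169159],
       [  0.        ,   0.        ,   1.        ]]), 'dist': array([0.02954739, 0.        , 0.        , 0.        , 0.        ]), 'R': array([[-0.02089125,  0.99972631, -0.01052886],
       [ 0.59541165,  0.00398098, -0.80341093],
       [-0.80314913, -0.02305327, -0.59533186]]), 't': array([ 0.06661942, -0.19121453,  1.55671986])}
top {'mtx': array([[623.87356227,   0.        , 320.25702677],
       [  0.        , 623.87356227, 235.64447152],
       [  0.        ,   0.        ,   1.        ]]), 'dist': array([-0.04059889,  0.        ,  0.        ,  0.        ,  0.        ]), 'R': array([[ 1.39425289e-02, -9.99902550e-01,  7.04434276e-04],
       [-9.86168298e-01, -1.38673799e-02, -1.65165929e-01],
       [ 1.65159602e-01,  1.60813998e-03, -9.86265542e-01]]), 't': array([-0.07037731,  0.50390493,  1.4878052 ])}
{'mtx': array([[334.3343977 ,   0.        , 318.00657729],
       [  0.        , 334.3343977 , 242.70616387],
       [  0.        ,   0.        ,   1.        ]]), 'dist': array([-0.04385203,  0.        ,  0.        ,  0.        ,  0.        ]), 'hand_eye': array([[-6.94019325e-04, -9.55271744e-01, -2.95728614e-01,
         7.57258641e-02],
       [ 9.99999627e-01, -5.11114792e-04, -6.95791811e-04,
        -4.32838707e-04],
       [ 5.13518988e-04, -2.95728986e-01,  9.55271743e-01,
        -1.17343646e-01],
       [ 0.00000000e+00,  0.00000000e+00,  0.00000000e+00,
         1.00000000e+00]])} 0.1 [ 0.3008564  -0.41156501 -0.45874086]
```

View pics/top0.png

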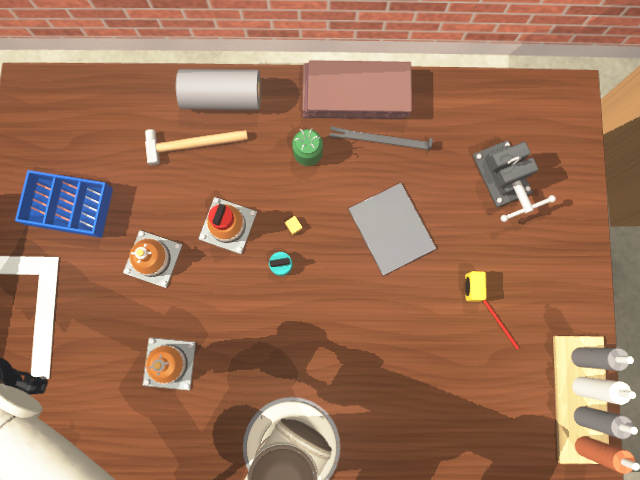

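View pics/scene0.png

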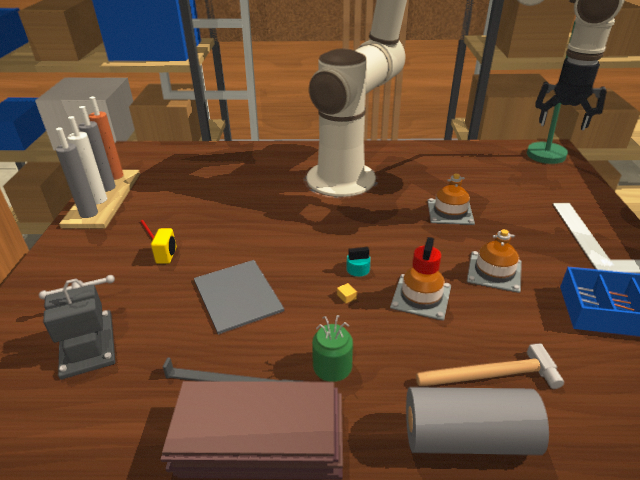

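The top view shows three bottle-like things, at (226,222) with the red cap and black bar, (150,257) and (167,364), the last two uncapped. It also shows a teal decoy cap at (280,263). The bottle meant is the one at (226,222): it is farthest to the robot's right (largest column) and has the red cap. The slate is the grey quad at (392,229). In the scene view the red cap is at (427,262).

```bash
cat > h.py <<'E'
import numpy as np, cv2
from plant import *
def ray(n,px,pose=None):
    p=camera_params(n)
    u=cv2.undistortPoints(np.float64(px).reshape(-1,1,2),p["mtx"],p["dist"]).reshape(-1,2)
    d=np.c_[u,np.ones(len(u))]
    if n=="wrist":
        P,R=pose; H=p["hand_eye"]; return R@H[:3,3]+P, d@(R@H[:3,:3]).T
    return -p["R"].T@p["t"], d@p["R"]
def onplane(n,px,z,pose=None):
    o,d=ray(n,px,pose); return o+d*((z-o[2])/d[:,2])[:,None]
def tri(a,b):
    A=np.zeros((3,3));v=np.zeros(3)
    for o,d in(a,b):
        d=d[0]/np.linalg.norm(d[0]);M=np.eye(3)-np.outer(d,d);A+=M;v+=M@o
    return np.linalg.solve(A,v)
def blob(m,near=None):
    cs=[c for c in cv2.findContours(m.astype(np.uint8),0,cv2.CHAIN_APPROX_NONE)[0] if cv2.contourArea(c)>15]
    if near is None: return max(cs,key=cv2.contourArea)
    return min(cs,key=lambda c:np.linalg.norm(np.mean(c[:,0],0)-near))
def down(a): # tool z down, tool y at angle a
    y=np.array([np.cos(a),np.sin(a),0]);z=np.array([0,0,-1.]);return np.c_[np.cross(y,z),y,z]
E
python3 - <<'E'
from h import *
im=cv2.imread("pics/top0.png");sc=cv2.imread("pics/scene0.png")
cv2.imwrite("pics/crop.png",np.hstack([cv2.resize(im[180:270,180:270],(390,390),interpolation=2),cv2.resize(sc[230:320,380:470],(390,390),interpolation=2)]))
# slate
h=cv2.cvtColor(im,cv2.COLOR_BGR2HSV)
m=np.zeros(im.shape[:2],bool);m[170:290,340:450]=(h[170:290,340:450,1]<60)
c=blob(cv2.morphologyEx(m.astype(np.uint8),cv2.MORPH_OPEN,np.ones((5,5))))
r=cv2.minAreaRect(c);bx=cv2.boxPoints(r);P=onplane("top",bx,.009);print("slate",P[:,:2].mean(0),P[:,:2].round(3).tolist(),np.linalg.norm(np.diff(P[:3],axis=0),axis=1))
# plate
m=np.zeros(im.shape[:2],bool);m[190:260,192:265]=(h[190:260,192:265,1]<70)&(h[190:260,192:265,2]>100)
pts=cv2.findNonZero(m.astype(np.uint8));r=cv2.minAreaRect(pts);P=onplane("top",cv2.boxPoints(r),.004);d=np.diff(P[:3],axis=0)
print("plate",P[:,:2].mean(0),np.linalg.norm(d,axis=1),np.degrees(np.arctan2(d[:,1],d[:,0])))
# cap red + bar
for n,g,w in(("top",im,(190,250,195,250)),("scene",sc,(230,280,405,450))):
    a,b,c0,d0=w;h=cv2.cvtColor(g,cv2.COLOR_BGR2HSV)[a:b,c0:d0]
    red=((h[...,0]<5)|(h[...,0]>172))&(h[...,1]>170)&(h[...,2]>70); blk=h[...,2]<55
    for k,m in(("red",red),("blk",blk)):
        c=blob(m)+[c0,a];r=cv2.minAreaRect(c);print(n,k,r,cv2.contourArea(c), cv2.boundingRect(c))
        if n=="top":
            z=.150 if k=="blk" else .1245
            P=onplane(n,cv2.boxPoints(r),z);d=np.diff(P[:3],axis=0);print(P.mean(0),np.linalg.norm(d,axis=1),np.degrees(np.arctan2(d[:,1],d[:,0])))
E
```

```text
slate [ 0.53267337 -0.24261757] [[0.581, -0.132], [0.655, -0.267], [0.483, -0.352], [0.412, -0.219]] [0.15336713 0.19197478]
plate [0.53551465 0.1718638 ] [0.11845307 0.11823667] [ -17.30768945 -109.44335147]
top red ((220.80003356933594, 217.10003662109375), (25.043960571289062, 22.807893753051758), 63.43495178222656) 264.0 (209, 205, 25, 25)
[0.53168928 0.16905938 0.1245    ] [0.05305541 0.06002981] [ -61.86182405 -151.96517701]Traceback (most recent call last):
  File "<stdin>", line 18, in <module>
  File "h.py", line 19, in blob
    if near is None: return max(cs,key=cv2.contourArea)
                            ~~~^^^^^^^^^^^^^^^^^^^^^^^^
ValueError: max() iterable argument is empty
```

View pics/crop.png

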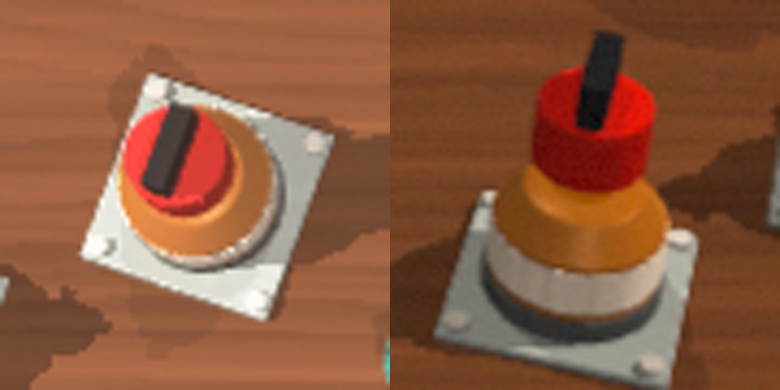

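The crop confirms it: a red cap with a black bar on the amber bottle in its grey plate. The bar runs along about -19°, which matches the plate's yaw. Next I go above it and look with the wrist camera.

Run:
```python
from h import *
yaw=np.radians(-18.4); P=[.534,.171,.27]
for k in(0,np.pi):
    for t in(0,1.25): 
        q=kinematics.solve_ik(P,down(yaw+np.pi/2+k+t)); print(k,t,None if q is None else np.round(q,2))
best=None
for k in(0,np.pi):
    a=yaw+np.pi/2+k;q=kinematics.solve_ik(P,down(a));q2=kinematics.solve_ik(P,down(a+1.25))
    if q is not None and q2 is not None and abs(q2[5]-q[5])<1.6:
        s=max(abs(q[5]),abs(q2[5]))
        if best is None or s<best[0]: best=(s,k)
print(best);a=yaw+np.pi/2+best[1]
robot.move_to([.35,.45,.30],down(a)) if False else None
robot.move_to(P,down(a));robot.hold(.3)
pose=(readout.get_tcp_pos(),readout.get_tool_rot());im=get_image("wrist")
np.savez("w1.npz",P=pose[0],R=pose[1]);cv2.imwrite("pics/w1.png",im[:,:,::-1]);print(pose,readout.get_clock())
```

```text
0 0 [ 0.09  0.11  1.62 -0.    1.41 -1.16]
0 1.25 [ 0.09  0.11  1.62 -0.    1.41 -2.41]
3.141592653589793 0 [ 0.09  0.11  1.62 -0.    1.41  1.99]
3.141592653589793 1.25 [ 0.09  0.11  1.62 -0.    1.41  0.74]
(np.float64(1.9863439940660221), 3.141592653589793)
(array([0.53387122, 0.17137696, 0.26996754]), array([[ 9.49118813e-01, -3.14918206e-01, -4.90809430e-05],
       [-3.14918206e-01, -9.49118814e-01,  1.31895888e-05],
       [-5.07372881e-05,  2.93799565e-06, -9.99999999e-01]])) 2.35
```

View pics/w1.png

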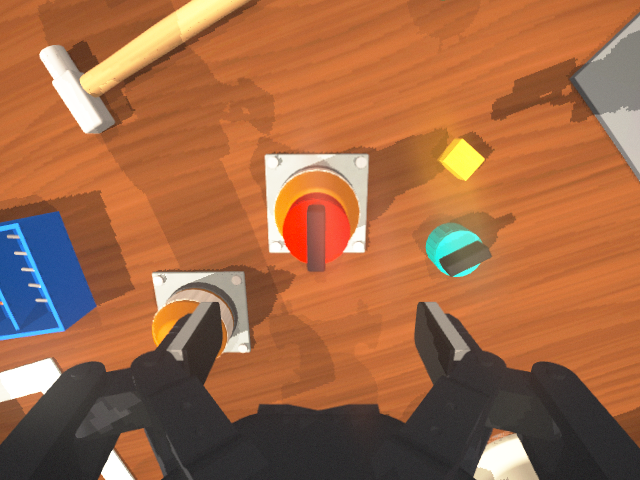

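The wrist view shows the cap as a red disc at about (317,230) with a vertical bar spanning rows 205 to 271. The plate is square in the picture, so the yaw is good. I'll refine the position from this.

Run:
```python
from h import *
im=cv2.imread("pics/w1.png");w=np.load("w1.npz");pose=(w["P"],w["R"])
h=cv2.cvtColor(im,cv2.COLOR_BGR2HSV)
W=np.zeros(im.shape[:2],bool);W[150:285,255:380]=1
red=((h[...,0]<6)|(h[...,0]>172))&(h[...,1]>170)&(h[...,2]>60)&W
c=blob(red);hull=cv2.convexHull(c);print("redbox",cv2.boundingRect(c))
# bar: dark within
bar=(h[...,2]<115)&W;bar[:200]=0;bar[:,:300]=0;bar[:,335:]=0
b=blob(bar);r=cv2.minAreaRect(b);print("bar",r,cv2.boundingRect(b))
P=onplane("wrist",cv2.boxPoints(r),.1505,pose);d=np.diff(P[:3],axis=0);print(P.mean(0),np.linalg.norm(d,axis=1),np.degrees(np.arctan2(d[:,1],d[:,0])))
# cap disc: leftmost/rightmost pixels at z top
x,y,ww,hh=cv2.boundingRect(c)
P=onplane("wrist",[[x,230],[x+ww,230]],.1245,pose);print("disc LR",P,P.mean(0))
# plate
pl=(h[...,1]<60)&(h[...,2]>130)&W
r=cv2.minAreaRect(cv2.findNonZero(cv2.morphologyEx(pl.astype(np.uint8),cv2.MORPH_OPEN,np.ones((3,3)))))
P=onplane("wrist",cv2.boxPoints(r),.005,pose);d=np.diff(P[:3],axis=0);print("plate",r,P.mean(0),np.linalg.norm(d,axis=1),np.degrees(np.arctan2(d[:,1],d[:,0])))
for row in(205,215,225,240,255,265,270,272,275):print(row,im[row,300:335:1].max(1).tolist())
print(im[195:280,317].max(1).tolist())
```

```text
redbox (283, 193, 67, 70)Traceback (most recent call last):
  File "<stdin>", line 9, in <module>
  File "h.py", line 19, in blob
    if near is None: return max(cs,key=cv2.contourArea)
                            ~~~^^^^^^^^^^^^^^^^^^^^^^^^
ValueError: max() iterable argument is empty
```

Run:
```python
from h import *
im=cv2.imread("pics/w1.png");w=np.load("w1.npz");pose=(w["P"],w["R"])
h=cv2.cvtColor(im,cv2.COLOR_BGR2HSV)
W=np.zeros(im.shape[:2],bool);W[150:285,255:380]=1
print(im[240,300:335].tolist()); print(im[200:276:3,317].tolist())
P=onplane("wrist",[[283,230],[350,230]],.1245,pose);print("disc LR",P.mean(0),np.linalg.norm(P[1]-P[0]))
pl=(h[...,1]<60)&(h[...,2]>130)&W
r=cv2.minAreaRect(cv2.findNonZero(cv2.morphologyEx(pl.astype(np.uint8),cv2.MORPH_OPEN,np.ones((3,3)))))
P=onplane("wrist",cv2.boxPoints(r),.005,pose);d=np.diff(P[:3],axis=0);print("plate",r,P.mean(0),np.linalg.norm(d,axis=1),np.degrees(np.arctan2(d[:,1],d[:,0])))
```

```text
[[9, 47, 255], [0, 43, 255], [1, 43, 255], [13, 44, 255], [15, 49, 255], [10, 47, 255], [38, 56, 248], [67, 76, 149], [70, 80, 130], [74, 82, 137], [75, 83, 140], [76, 86, 147], [72, 83, 145], [76, 87, 150], [79, 86, 157], [82, 91, 161], [76, 91, 163], [83, 96, 171], [80, 93, 169], [82, 97, 173], [82, 96, 175], [80, 96, 177], [83, 99, 181], [77, 94, 179], [73, 91, 179], [65, 86, 235], [62, 87, 251], [58, 84, 251], [55, 80, 251], [62, 85, 252], [61, 83, 251], [59, 85, 251], [53, 85, 251], [61, 86, 251], [59, 83, 251]]
[[56, 88, 255], [62, 86, 235], [69, 89, 168], [62, 84, 167], [78, 96, 174], [85, 99, 178], [82, 97, 176], [81, 95, 176], [81, 98, 178], [81, 96, 173], [80, 95, 173], [82, 95, 172], [78, 92, 170], [77, 93, 167], [75, 91, 163], [73, 87, 159], [75, 86, 156], [75, 89, 157], [75, 89, 152], [74, 84, 147], [71, 83, 145], [75, 83, 140], [77, 88, 140], [74, 83, 132], [60, 100, 187], [67, 113, 204]]
disc LR [0.53857717 0.17055728 0.1245    ] 0.05454401491548829
plate ((316.0, 203.0), (98.0, 102.0), 90.0) [0.5366684  0.17228627 0.005     ] [0.11327111 0.11505329] [-108.40487182  164.01884966]
```

Run:
```python
from h import *
w=np.load("w1.npz");pose=(w["P"],w["R"]);ux=pose[1][:,0]
e=onplane("wrist",[[316,271],[316.2,240]],.1505,pose);print("end->centre",e[0]+.024*ux, "lat pt",e[1])
n=onplane("wrist",[[316,206]],.1245,pose);print("near base end->centre",n[0]-.024*ux)
# red disc near rim row 193 : top edge at z .1245? front skirt bottom z=.09; far rim row 263 hidden->sides
c=np.array([.5365,.1715,0]);R=pose[1]
for q in(e[0]+.024*ux,n[0]-.024*ux,np.array([.53858,.17056,0]),np.array([.5367,.1723,0]),np.array([.5355,.1719,0])): print((R.T@(q-c))[:2])
```

```text
end->centre [0.53742746 0.17129136 0.15049878] lat pt [0.53801146 0.17087665 0.1505    ]
near base end->centre [0.53469251 0.17222384 0.12450122]
[ 9.38335057e-04 -9.36106815e-05]
[-0.00194979 -0.00011743]
[0.00227019 0.00023714]
[-6.21108019e-05 -8.22278693e-04]
[-1.07508610e-03 -6.47293198e-05]
```

Run:
```python
from h import *
A=[.5365,.1715]; R=down(np.radians(-18.4)+1.5*np.pi)
effector.grip(.045,40)
robot.line_to([*A,.27],R,velocity=.1)
print(readout.get_ft_force())
print(robot.line_to([*A,.153],R,velocity=.08,until_force=6),readout.get_tcp_pos(),readout.get_ft_force())
f0=readout.get_ft_force()
effector.grip(.0,60);robot.hold(.3)
print(readout.get_finger_gap(),readout.get_grip_force(),readout.get_tcp_pos(),readout.get_ft_force()-f0,readout.get_wrist_torque(),readout.get_clock())
cv2.imwrite("pics/w2.png",get_image("wrist")[:,:,::-1])
```

```text
[ 0.39975     0.60185963 -0.52540726]
False [0.53691637 0.17154625 0.15360832] [-0.6619355  -0.27558723  0.4252541 ]
0.012904465296493386 60.93154191970825 [0.53679565 0.17175445 0.15349425] [-0.25495448  2.77347309  4.46304569] [ 0.39594475  0.06358437 -0.00442255] 5.375
```

View pics/w2.png

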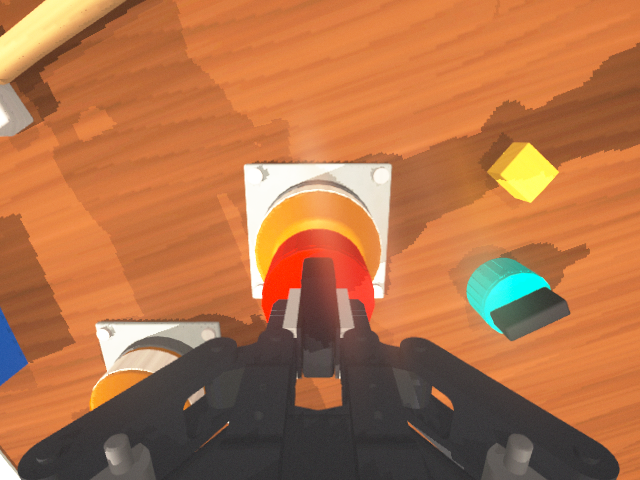

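Run:
```python
from h import *
p=np.array([.5366,.1716,.153]);R=down(np.radians(-18.4)+1.5*np.pi)
z=.153;z0=readout.get_tcp_pos()[2];L=[]
while z>.132:
    z-=.0007; robot.line_to([p[0],p[1],z],R,velocity=.02); robot.hold(.05)
    f=np.mean([readout.get_ft_force() for _ in range(3)],0)-[.3,.3,-.5];t=readout.get_tcp_pos()[2]
    L.append((t,f[2])); print(round(z,4),round((z0-t)*1e3,2),f.round(1))
    if f[2]>17.2: break
print(readout.get_tcp_pos(),readout.get_finger_gap(),readout.get_wrist_torque(),readout.get_clock())
```

```text
0.1523 0.46 [-1.6  0.9  7.4]
0.1516 1.06 [-0.9  1.8  7.3]
0.1509 1.68 [-2.6  1.9  8.7]
0.1502 2.28 [-2.2  1.5  8.4]
0.1495 2.94 [-2.8  1.2  8.9]
0.1488 3.57 [-2.7  2.  10. ]
0.1481 4.21 [-3.8  1.2  9.7]
0.1474 4.83 [-2.9  1.2 10.6]
0.1467 5.47 [-3.3  0.6 10.6]
0.146 6.12 [-3.2  1.3 11. ]
0.1453 6.77 [-3.2  1.4 11.4]
0.1446 7.42 [-2.7  1.5 12.7]
0.1439 8.03 [-4.1  0.2 11.7]
0.1432 8.66 [-4.4  1.3 12.7]
0.1425 8.94 [-5.8  1.4 15.3]
0.1418 8.99 [-7.6  0.6 19. ]
[0.53705028 0.17180564 0.14449701] 0.012472391099703163 [0.12843389 1.324156   0.01348604] 10.225
```

It bottomed about 8.9 mm down at roughly 15 N. Now I'll turn it in small steps, holding about 16 N and watching the torque.

Run:
```python
from h import *
p=np.array([.5366,.1716]);z=.1421;a0=np.radians(-18.4)+1.5*np.pi;th=0
while th<1.23:
    th+=.08 if th<1.1 else .04
    t0=readout.get_clock()
    robot.line_to([*p,z],down(a0+th),velocity=.03); robot.hold(.04)
    f=np.mean([readout.get_ft_force() for _ in range(3)],0)-[.3,.3,-.5];t=readout.get_wrist_torque();R=readout.get_tool_rot()
    act=np.angle(np.exp(1j*(np.arctan2(R[1,1],R[0,1])-a0)))
    print(round(th,2),round(act,3),f.round(1),t.round(2),readout.get_tcp_pos().round(4),round(readout.get_clock()-t0,2))
    if f[2]<15: z-=.0002
    elif f[2]>18: z+=.0003
    if abs(t[2])>1.2 or f[2]>28 or np.hypot(f[0],f[1])>20 or f[2]<6: print("stop");break
print(z,th,readout.get_finger_gap(),readout.get_clock())
```

```text
0.08 0.08 [-4.8 -0.7 16.1] [0.2  0.77 0.01] [0.5376 0.1717 0.1446] 0.29
0.16 0.16 [-2.6  0.4 14. ] [0.12 0.6  0.03] [0.5379 0.1716 0.1446] 0.29
0.24 0.24 [-2.8  1.6 15.6] [ 0.15  0.51 -0.03] [0.5381 0.1716 0.1445] 0.29
0.32 0.32 [-2.7  1.3 14.3] [0.07 0.36 0.04] [0.5383 0.1716 0.1446] 0.29
0.4 0.4 [-3.1  0.7 14.8] [0.11 0.47 0.09] [0.5384 0.1717 0.1445] 0.29
0.48 0.48 [-3.5  0.6 16.9] [0.23 0.53 0.05] [0.5384 0.1717 0.1445] 0.29
0.56 0.56 [-2.8  0.9 16.2] [0.22 0.5  0.13] [0.5384 0.1718 0.1445] 0.29
0.64 0.64 [-2.4  1.9 16.1] [0.25 0.53 0.14] [0.5384 0.1718 0.1445] 0.29
0.72 0.72 [-3.   1.7 15.7] [0.23 0.47 0.11] [0.5384 0.1718 0.1445] 0.29
0.8 0.8 [-3.9  0.8 16. ] [0.26 0.54 0.11] [0.5384 0.1719 0.1445] 0.29
0.88 0.88 [-3.4  2.1 15.3] [0.29 0.43 0.07] [0.5385 0.1718 0.1445] 0.29
0.96 0.96 [-2.4  1.3 17. ] [0.24 0.39 0.07] [0.5385 0.1718 0.1445] 0.29
1.04 1.04 [-3.1  0.9 15.7] [0.3  0.47 0.05] [0.5385 0.1719 0.1445] 0.29
1.12 1.12 [-2.3  1.4 15.6] [0.24 0.43 0.08] [0.5385 0.1719 0.1445] 0.29
1.16 1.16 [-2.3  0.8 16.8] [0.3  0.39 0.04] [0.5385 0.1719 0.1445] 0.29
1.2 1.2 [-3.2  1.6 16.2] [0.32 0.48 0.06] [0.5385 0.1719 0.1445] 0.29
1.24 1.24 [-2.   0.1 15.7] [ 0.16  0.51 -0.05] [0.5384 0.1717 0.1445] 0.29
0.1415 1.24 0.012829744816952232 15.1833
```

Run:
```python
from h import *
p=np.array([.5380,.1717]);a=np.radians(-18.4)+1.5*np.pi+1.24;z=.1415
for dz in(.004,.004,.003,.003,.003,.003,.004):
    z+=dz;robot.line_to([*p,z],down(a),velocity=.04);robot.hold(.04)
    f=np.mean([readout.get_ft_force() for _ in range(3)],0)-[.3,.3,-.5];print(round(z,4),readout.get_tcp_pos().round(4),f.round(1),readout.get_wrist_torque().round(2))
    if f[2]<-8:print("stop");break
print(readout.get_finger_gap());cv2.imwrite("pics/w3.png",get_image("wrist")[:,:,::-1])
```

```text
0.1455 [0.5386 0.1718 0.1473] [-4.2  1.2 13.7] [ 0.18  0.73 -0.05]
0.1495 [0.5386 0.1717 0.151 ] [-3.3  1.  10.7] [ 0.17  0.53 -0.07]
0.1525 [0.5386 0.1717 0.1536] [-2.9  0.8  9.1] [ 0.24  0.34 -0.11]
0.1555 [0.5385 0.1717 0.1563] [-0.7  1.5  7.9] [ 0.21  0.07 -0.16]
0.1585 [0.5381 0.1716 0.1585] [0.2 0.7 3.9] [ 0.26 -0.21 -0.04]
0.1615 [0.5375 0.1715 0.161 ] [ 0.1 -0.5  0.2] [0.05 0.02 0.06]
0.1655 [0.538  0.1716 0.1655] [-0.7 -0.3 -0.5] [ 0.05 -0.03  0.01]
0.012407133968404246
```

View pics/w3.png

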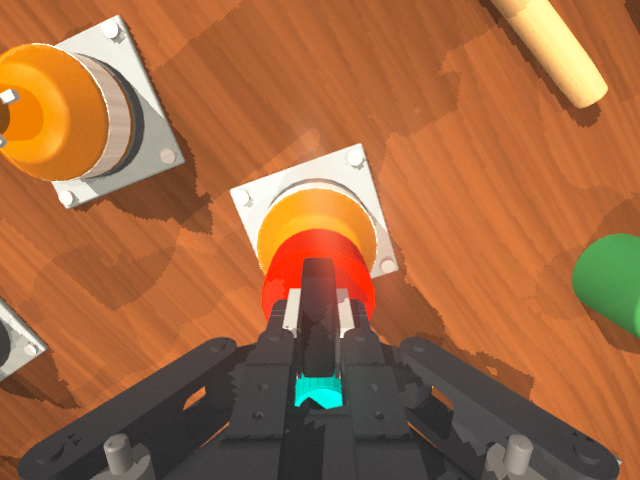

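The bottle now sits rotated in the wrist view while the cap is still square in the pads, so the cap turned, and it is free: force about 0 at +5 mm. I'll lift it and carry it to the slate.

Run:
```python
from h import *
a=np.radians(-18.4)+1.5*np.pi+1.24;R=down(a)
robot.line_to([.538,.1717,.205],velocity=.08)
print(readout.get_ft_force().round(1));robot.line_to([.538,.1717,.29],velocity=.15)
S=[.5327,-.2426]
robot.move_to([*S,.29],R);robot.line_to([*S,.10],velocity=.12);robot.hold(.2)
print(readout.get_ft_force().round(1))
hit=robot.line_to([*S,.066],velocity=.015,until_force=3.5);robot.hold(.2)
print(hit,readout.get_tcp_pos(),readout.get_ft_force().round(1),readout.get_finger_gap(),readout.get_clock())
cv2.imwrite("pics/s4.png",get_image("scene")[200:350,150:350,::-1].repeat(3,0).repeat(3,1))
```

```text
[-0.2  0.4 -1.1]
[-0.1 -0.2 -1.2]
True [ 0.53263453 -0.2425753   0.0725267 ] [-1.   0.   4.9] 0.012998373516255166 23.9417
```

View pics/s4.png

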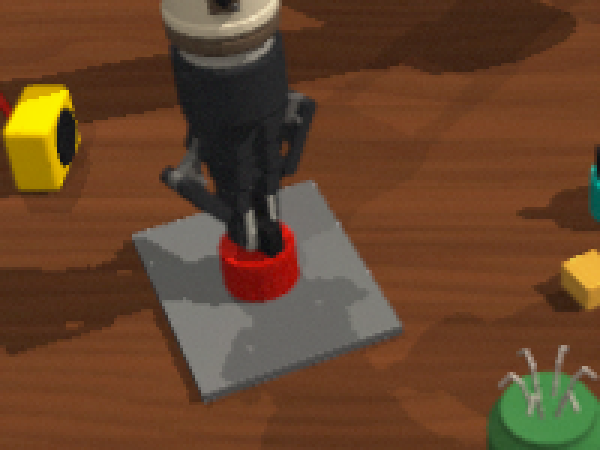

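The cap stands upright near the middle of the slate, with contact at TCP z 0.0725 as predicted. Releasing now.

Run:
```python
from h import *
S=readout.get_tcp_pos()
effector.grip(.04,20);robot.hold(.3);print(readout.get_ft_force().round(1),readout.get_finger_gap())
robot.line_to([S[0],S[1],.16],velocity=.06);robot.line_to([S[0],S[1],.28],velocity=.15);robot.hold(.3)
cv2.imwrite("pics/w5.png",get_image("wrist")[:,:,::-1]);print(readout.get_clock())
```

```text
[ 0.2 -1.3  0.3] 0.040022794547954044
27.5917
```

View pics/w5.png

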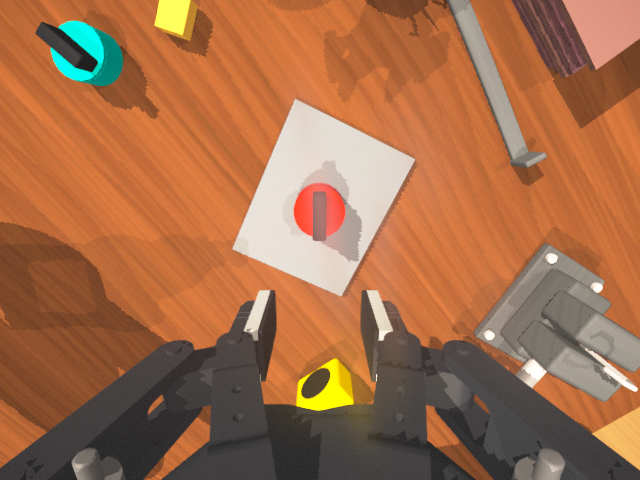

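The cap stands bar-up at (320,210), well inside the slate's edges, and the gripper is clear of it.

```bash
python3 -c "
from plant import workorder
print(workorder.finish_job())"
```

```text
the job is handed in; nothing more can be done
None
```

The cap was pushed down until it bottomed (peak push about 19 N), turned free, lifted off and set bar-up near the middle of the slate; I released it and handed the job in at about 28 s.

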